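# Change the battery of the cordless micromotor and snap its cover on

## Task

The battery pack in the micromotor's light grey control unit is flat (one red bar): swap it with the fully charged pack (four green bars) from the slate grey twin charger, setting one of them down on a clear spot of the bench on the way, so that the green pack ends in the unit and the red one in the charger bay the green one left. Each must sit fully down in its bay with its contact end to the bay's contacts, and the pack still charging (two amber bars) stays where it is. Once the green pack is in, put the cover over it and press it down until it has snapped home, flush along every edge; do not knock the handpiece, the jar or the tape away.

Things in the scene. Friction and masses are not known exactly. Their poses are not given: they have to be found in the camera images.
- pack_red: Flat battery pack, one RED bar lit on its top: dark grey block 64 x 36 x 32 mm high, black cap with brass strips at the contact end. Starts in the unit's bay. Origin: middle of the contact end's lower edge; x points out of that end (block from x = -64 to 0 mm, middle at -32; y +-18). Grip across the 36 mm width; seated, 20 mm of its height stand above the bay's rim. 0.08 to 0.17 kg.
- pack_green: Fully charged pack, same block and frame as pack_red, all four bars lit GREEN. Starts in one of the charger's two bays (which one varies). It belongs in the control unit.
- pack_amber: Pack still charging, same block and frame as pack_red, two bars lit AMBER. Starts in the charger's other bay and stays there.
- cover: Snap cover: light grey hollow hood 86 (x) x 58 (y) x 38 mm high, open below, standing on the bench. Origin: middle of its open underside, x along its length; fits both ways round. Grip across the 58 mm. Set over the unit's bay (same middle and x axis, up to 3 mm off) it rests on the catches; pressing each end of its top with about 10 N clicks it down 8 mm; 20 N does no harm.
- control_unit: Fixed light grey box with knob and socket in front; deck 28 mm up. Origin: on the bench under its bay's middle; box x -56 (knob -66) to +50, y +-56 mm. Bay on the deck: inside 68 (x) x 40 (y), walls 3.5 mm, rim 12 mm above its floor (= deck), four sprung catches outside, brass contacts at the +x end: a seated pack has its origin at (32, 0, 28) mm, same x direction; a snapped cover at (0, 0, 28).
- charger: Fixed slate grey twin charger, 98 (x) x 130 (y) mm, deck 24 mm up. Origin: on the bench under the point midway between its two bays. Bays as on the unit, middles at y = +35 and -35 mm, floor = deck, rims 12 mm above it, contacts at the +x end: a seated pack has its origin at (32, +35, 24) or (32, -35, 24) mm, same x direction.
- handpiece: Bystander: black and steel handpiece 136 x 25 x 25 mm lying on the bench; origin under its middle, y along its length.
- flux_jar: Bystander: small white jar with black cap, 53 mm across, 64 mm high, standing; origin at the middle of its foot.
- masking_tape: Bystander: roll of cream masking tape 70 mm across, 20 mm high, lying flat; origin at the middle of its underside.
- solder_board: Fixed wooden soldering board on the bench, 270 (x) x 285 (y) x 16 mm, with things lying on it; origin at the middle of its underside.

How it is judged:
On the way, in this order (a step that is already met when the one before it is completed fails the run):
1. the flat (red) pack is out of the unit's bay (horizontal distance between pack_red and control_unit above 0.08 m), for 0.2 s.
2. the full (green) pack sits fully down in the unit's bay, contacts to contacts (x of pack_green in the frame of control_unit between 0.026 and 0.038 m and y of pack_green in the frame of control_unit between -0.006 and 0.006 m and z of pack_green in the frame of control_unit between 0.025 and 0.031 m and angle between the x axis of pack_green and the x axis of control_unit, either way round below 0.15 rad and angle between the z axis of pack_green and the z axis of control_unit, either way round below 0.06 rad), for 0.2 s.
3. the cover has snapped home on the unit, flush along every edge (x of cover in the frame of control_unit between -0.004 and 0.004 m and y of cover in the frame of control_unit between -0.004 and 0.004 m and z of cover in the frame of control_unit between 0.026 and 0.0296 m and angle between the x axis of cover and the x axis of control_unit, either way round below 0.1 rad and angle between the z axis of cover and the z axis of control_unit, either way round below 0.03 rad), for 0.2 s.
At the end, for the whole second after the job is handed in: Green pack in the unit's bay, red in the charger's freed bay, amber in its own: within 6 mm of the seat (3 mm in height), contacts to contacts, level. Cover snapped on the unit: within 4 mm of centre, rim under 1.6 mm above the deck, level within 0.03 rad. All at rest (all of step 2 and all of step 3 and ((x of pack_red in the frame of charger between 0.026 and 0.038 m and y of pack_red in the frame of charger between 0.029 and 0.041 m and z of pack_red in the frame of charger between 0.021 and 0.027 m and angle between the x axis of pack_red and the x axis of charger, either way round below 0.15 rad and angle between the z axis of pack_red and the z axis of charger, either way round below 0.06 rad) or (x of pack_red in the frame of charger between 0.026 and 0.038 m and y of pack_red in the frame of charger between -0.041 and -0.029 m and z of pack_red in the frame of charger between 0.021 and 0.027 m and angle between the x axis of pack_red and the x axis of charger, either way round below 0.15 rad and angle between the z axis of pack_red and the z axis of charger, either way round below 0.06 rad)) and ((x of pack_amber in the frame of charger between 0.026 and 0.038 m and y of pack_amber in the frame of charger between 0.029 and 0.041 m and z of pack_amber in the frame of charger between 0.021 and 0.027 m and angle between the x axis of pack_amber and the x axis of charger, either way round below 0.15 rad and angle between the z axis of pack_amber and the z axis of charger, either way round below 0.06 rad) or (x of pack_amber in the frame of charger between 0.026 and 0.038 m and y of pack_amber in the frame of charger between -0.041 and -0.029 m and z of pack_amber in the frame of charger between 0.021 and 0.027 m and angle between the x axis of pack_amber and the x axis of charger, either way round below 0.15 rad and angle between the z axis of pack_amber and the z axis of charger, either way round below 0.06 rad)) and linear speed of each of pack_red, pack_green, pack_amber, cover below 0.02 m/s); the robot touches nothing.
It fails at once if the charging (amber) pack is disturbed (moved by more than 12 mm) (distance of pack_amber from where it was at the start of the episode above 0.012 m).
It fails at once if the handpiece is knocked away (moved by more than 30 mm) (distance of handpiece from where it was at the start of the episode above 0.03 m).
It fails at once if the jar is knocked away (moved by more than 30 mm) (distance of flux_jar from where it was at the start of the episode above 0.03 m).
It fails at once if the roll of tape is knocked away (moved by more than 30 mm) (distance of masking_tape from where it was at the start of the episode above 0.03 m).
It also fails if it takes over 112 s, if anything falls off the work surface, if the arm or the gripper's body presses on something with over 40 N, if the wrist force passes 120 N, or if a joint passes its speed limit or range.

## Robot

A 7-joint arm with a two-finger parallel gripper is mounted at the origin on a cart in front of the work surface, level with it; the furniture and walls round the work are solid. World frame = base frame: x ahead of the robot, y to its left, z up, the work surface at z = 0. Lengths are in m, angles in rad, forces in N, time in s.
With the tool pointing down it reaches from about 0.4 to 0.875 m from the base axis. Payload 19.3 kg.
Tool frame: the origin (TCP) lies on the centre line of the jaws, within the pads' length; the fingertips stand 14 mm ahead of it and the grasp point (between the pads) lies 5 mm behind it (bot.tip_extent is the distance from the TCP to the fingertips, in m); z points along the fingers, y is the line along which they close (so a half turn about z gives the same grasp; the last joint's range is limited). The gripper opens to 85 mm and grips with 20 to 120 N. Pads are 22 mm wide; open, the fingers measure 114 mm over their backs; the gripper's body (76 mm by 85 mm) begins 54 mm behind the grasp point. The pads swing forward as they close: fully open they stand 13 mm farther back than shut.
Start: joints at [-1.332, 0.521, -0.036, 1.599, 0.021, 1.021, -0.113], TCP at [0.19, 0.595, 0.245] pointing down, gripper open.
Joint ranges: [-2.91, 2.91], [-0.3, 2.13], [-1.5, 1.42], [0.17, 2.43], [-1.26, 4.41], [0.16, 1.93], [-2.52, 2.52]. Speed limits (rad/s): [1.89, 1.89, 2.39, 2.39, 3.01, 3.01, 3.01].

## Interface

Orientations are given as [roll, pitch, yaw] about the fixed x, y, z axes, in that order (R = Rz(yaw) Ry(pitch) Rx(roll)).
In Python, from workcell import monitor, grab_frame, camera_model, bot gives the robot as it stands.
- The arm moves only by the tool move_arm, never from a script. Its argument "moves" is a list of rows, each a list of 4 numbers: the shift along the world's x, y, z in mm, then the turn about the world's z in rad. A call has 1 to 12 rows; each row is the pose to reach, as a shift and turn from the pose commanded when the call began; what a row does not reach only later rows make up. A row lasts 1/8 s, in which the tool goes at most 62.5 mm and 10.7 degrees, less where a joint would pass 70% of its speed; a pose out of reach is approached as far as the arm can. A call with a gripper value outside its range is refused whole. "gripper" is the opening, from 0 (shut) to 1 (fully open), set as the call begins (left out, the last holds). The fingers move at their own pace and stop on an object; "newtons" is the grip in N (left out, the last holds). Time passes only in rows, so rows that repeat a pose let the fingers close. It gives the time, the measured TCP pose, the force, the opening and the grip force at its end, in the units of the state.
- monitor.observe(): the state, without advancing time (a new reading comes with each control period).
- grab_frame(name): name is "scene" or "top" or "wrist"; returns the picture (400x640x3 uint8, blue, green, red); there is no depth.
- camera_model(name): a dict with "vfov" (degrees; the focal length in pixels is half the picture's height over the tangent of half this angle, whatever the lens; pixels are square), "cx", "cy" (the principal point, pixels), "R" (3x3) and "t" (3): a world point X has camera coordinates R X + t; the wrist camera has in their place "T_tool_cam" (4x4, takes a point from camera to tool coordinates, whose origin is the TCP and whose axes are the flange's). Camera axes: x right, y down, z forward; pixel columns grow to the right and rows downward; lengths in m; the calibration is good to about 2 mm. A picture is of the moment at which its call begins: read the wrist's pose just before it. camera_model takes no time and is no camera call.
- bot.job_done(): hands the job in; it is judged then, once.
The state is a dict: "clock": time; "qpos": joint angles; "qd": joint speeds; "joint_efforts": joint torques, N m; "position": TCP position; "tool_rot": TCP orientation; "force": force on the tool from outside, world axes, zero at the start; "moment": the same for the moment, N m; "grip_width": finger opening in m; "finger_force": force on a finger pad.
Only numpy, scipy, OpenCV 4.12 (cv2) and the standard library are available. Lean on these libraries where they do the work, as an engineer would, in place of code of your own. Each camera call takes 0.05 s, during which the arm holds its last target. There are 200 camera calls.

## Working session

There is one attempt and no reset: what is moved stays moved. The work goes in short steps, Python scripts to look and compute and a tool call to move; the robot and the scene stay as the last step left them, time stands still between calls to the robot, and variables do not carry over. Pictures are saved under pics/ and viewed, at most 14 in all, crops included, and the job is handed in when it is done.

Besides the shell and the picture viewer there is one more tool, called after "Emit:" in YAML: its name, and indented under it one key for each argument. move_arm: Moves the arm, as the interface text tells. Its arguments: {"type":"object","properties":{"moves":{"type":"array","items":{"type":"array","items":{"type":"number"}}},"gripper":{"type":"number"},"newtons":{"type":"number"}},"required":["moves"]}

```bash
mkdir -p pics; ls; python3 - <<'E'
from workcell import monitor, grab_frame, camera_model, bot
import cv2
s=monitor.observe()
print(s['clock'],s['position'],s['tool_rot'],s['grip_width'])
for n in ['scene','top','wrist']:
    cv2.imwrite(f'pics/{n}0.png',grab_frame(n)); print(n,camera_model(n))
E
```

```text
pics
0.0 [0.18987932 0.5951354  0.24474658] [-3.14050342e+00  6.77128748e-05  2.83280649e+00] 0.08494774043804403
scene {'vfov': 50.645903758148776, 'cx': 318.1112742760628, 'cy': 198.36320902793568, 'R': array([[ 0.60534664, -0.79594678, -0.00491573],
       [-0.6099001 , -0.45986535, -0.64540353],
       [ 0.51144629,  0.39369096, -0.76382597]]), 't': array([-0.4628834 ,  0.30240287,  0.77515587])}
top {'vfov': 46.71982304405307, 'cx': 317.49648655527864, 'cy': 192.73095435983606, 'R': array([[ 0.02547197, -0.99966493,  0.00460443],
       [-0.998731  , -0.02564781, -0.04334259],
       [ 0.04344616, -0.00349456, -0.99904966]]), 't': array([-0.17536056,  0.5429556 ,  1.07592755])}
wrist {'vfov': 70.00525887304465, 'cx': 319.1799554104537, 'cy': 198.82801669704457, 'T_tool_cam': array([[-8.68812695e-04, -9.52815095e-01, -3.03550061e-01,
         7.80220694e-02],
       [ 9.99999614e-01, -8.66819793e-04, -1.41305773e-04,
        -2.08104603e-05],
       [-1.28484928e-04, -3.03550067e-01,  9.52815481e-01,
        -1.28418359e-01],
       [ 0.00000000e+00,  0.00000000e+00,  0.00000000e+00,
         1.00000000e+00]])}
```

View pics/top0.png

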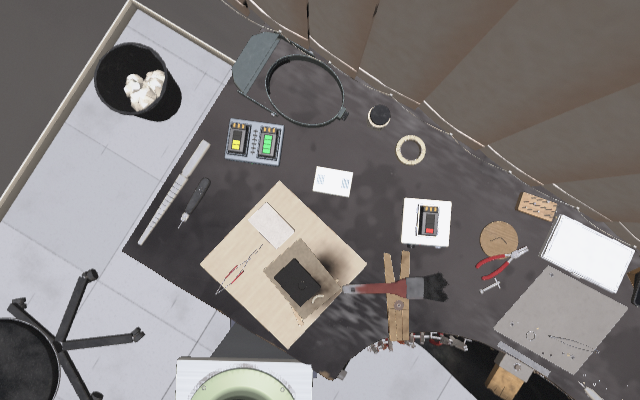

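View pics/scene0.png

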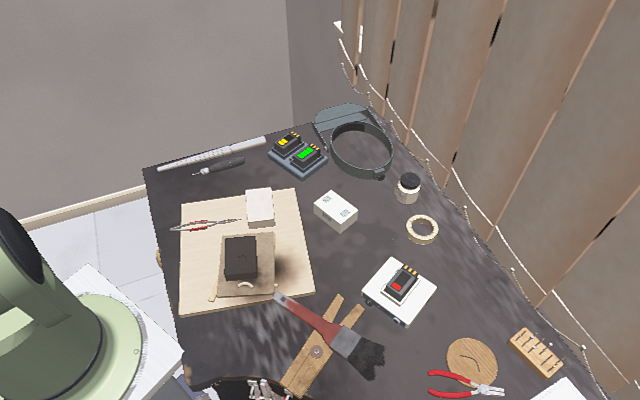

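The top view shows the unit with the red pack at (427,222), and the charger with amber at (238,140) and green at (268,142). The cover is at (333,181), the jar at (378,115), the tape at (410,150) and the handpiece at (195,203). Contacts point up in the image, roughly +x world.

```bash
cat > h.py <<'E'
import numpy as np, cv2
from scipy.spatial.transform import Rotation as Ro
from workcell import monitor, grab_frame, camera_model, bot
def cam(n):
    m=camera_model(n)
    if n=='wrist':
        s=monitor.observe(); T=np.eye(4); T[:3,:3]=Ro.from_euler('xyz',s['tool_rot']).as_matrix(); T[:3,3]=s['position']
        C=T@m['T_tool_cam']; R=C[:3,:3].T; t=-R@C[:3,3]
    else: R,t=np.array(m['R']),np.array(m['t'])
    return dict(f=200/np.tan(np.radians(m['vfov']/2)),c=np.array([m['cx'],m['cy']]),R=R,t=t)
def ray(c,px,z):
    px=np.atleast_2d(px).astype(float)
    d=np.c_[(px-c['c'])/c['f'],np.ones(len(px))]@c['R']; o=-c['R'].T@c['t']
    return o+d*((z-o[2])/d[:,2])[:,None]
def proj(c,X):
    q=np.atleast_2d(X)@c['R'].T+c['t']; return q[:,:2]/q[:,2:]*c['f']+c['c']
def blob(mask,win=None,k=0):
    """largest blob in window (x0,y0,x1,y1): minAreaRect + contour"""
    m=mask.astype(np.uint8)
    if win: w=np.zeros_like(m); w[win[1]:win[3],win[0]:win[2]]=1; m=m*w
    cs=sorted(cv2.findContours(m,0,cv2.CHAIN_APPROX_NONE)[0],key=cv2.contourArea)
    return cs[-1-k][:,0,:]
def rect(P):
    """metric rectangle of points: centre, sides (long first), angle of long side"""
    (c,(w,h),a)=cv2.minAreaRect((P[:,:2]*1000).astype(np.float32)); a=np.radians(a)
    if h>w: w,h,a=h,w,a+np.pi/2
    return np.array(c).round(1),round(w,1),round(h,1),round((a+np.pi/2)%np.pi-np.pi/2,4)
E
python3 - <<'E'
from h import *
im=cv2.imread('pics/top0.png'); c=cam('top'); hsv=cv2.cvtColor(im,cv2.COLOR_BGR2HSV)
for n,p,z in [('unit',(427,222),.06),('amber',(238,140),.056),('green',(268,142),.056),('cover',(333,181),.038),('jar',(378,115),.064),('tape',(410,150),.02),('handp',(195,203),.02)]:
    print(n,ray(c,p,z)[0].round(3))
wh=hsv[...,2]>190
print('unit',rect(ray(c,blob(wh,(390,185,465,260)),.028)))
print('cover',rect(ray(c,blob(wh,(305,158,360,202)),.038)))
S=lambda w,h0,h1: (hsv[...,1]>150)&(hsv[...,2]>120)&(hsv[...,0]>=h0)&(hsv[...,0]<=h1)
for n,w,a,b,z in [('red',(410,195,445,245),0,8,.06),('amber',(225,115,255,165),18,35,.056),('green',(255,115,285,165),45,75,.056)]:
    print(n,rect(ray(c,blob(S(w,a,b),w),z)))
big=[cv2.resize(im[y:y+75,x:x+75],(400,400),interpolation=cv2.INTER_CUBIC) for x,y in [(215,105),(390,185)]]
cv2.imwrite('pics/crop.png',np.hstack(big))
E
```

```text
unit [ 0.486 -0.408  0.06 ]
amber [0.66  0.022 0.056]
green [ 0.657 -0.046  0.056]
cover [ 0.574 -0.196  0.038]
jar [ 0.724 -0.293  0.064]
tape [ 0.653 -0.376  0.02 ]
handp [0.516 0.123 0.02 ]
unit (array([ 484.4, -413.6]), 110.2, 108.3, np.float64(1.5114))
cover (array([ 573.8, -195. ]), 84.9, 57.4, np.float64(1.4223))
red (array([ 466.9, -413.2]), 13.5, 6.7, np.float64(-1.5455))Traceback (most recent call last):
  File "<stdin>", line 10, in <module>
  File "h.py", line 22, in blob
    return cs[-1-k][:,0,:]
           ~~^^^^^^
IndexError: list index out of range
```

Emit:
move_arm:
  moves:
    - [40,-52,0,0]
    - [80,-104,0,0.04]
    - [120,-156,0,0.08]
    - [155,-200,0,0.12]
    - [190,-246,0,0.16]
    - [225,-292,0,0.2]
    - [260,-337,0,0.25]
    - [295,-382,0,0.25]
    - [330,-428,0,0.25]
    - [365,-473,0,0.25]
    - [400,-519,0,0.25]
    - [435,-564,0,0.25]

```text
clock: 1.65
position: [0.6258, 0.0298, 0.2452]
tool_rot: [3.142, -0.0, 3.083]
force: [0.0, 0.9, 0.4]
grip_width: 0.0853
finger_force: 0.0
```

Emit:
move_arm:
  moves:
    - [30,-45,-20,0]
    - [30,-45,-20,0]
    - [30,-45,-20,0]

```text
clock: 2.02
position: [0.6547, -0.0132, 0.2249]
tool_rot: [3.141, -0.001, 3.083]
force: [-0.1, 1.0, 0.6]
grip_width: 0.0857
finger_force: 0.0
```

```bash
python3 - <<'E'
from h import *
s=monitor.observe(); print(s['clock'],s['position'],s['tool_rot'],np.abs(s['qd']).max())
cv2.imwrite('pics/wch.png',grab_frame('wrist')); 
import pickle; pickle.dump((cam('wrist')),open('wch.pkl','wb'))
E
```

```text
2.025 [ 0.65467366 -0.01315941  0.22489844] [ 3.14126690e+00 -8.97374342e-04  3.08279974e+00] 0.02261646988556541
```

View pics/wch.png

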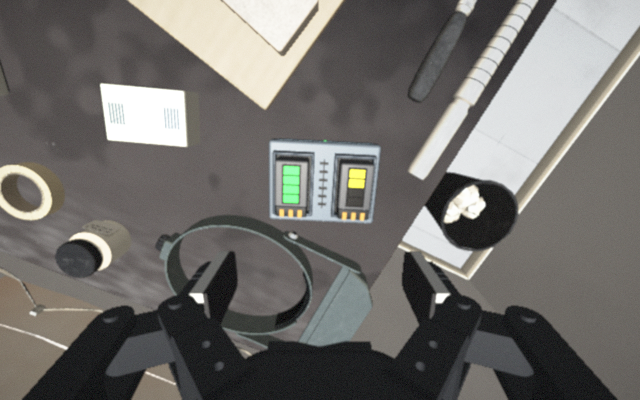

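The wrist view shows the charger at (325,180), with the green pack at (292,185) and the amber pack at (355,185). Contacts are at the image bottom (+x world).

```bash
python3 - <<'E'
from h import *
import pickle
im=cv2.imread('pics/wch.png'); c=pickle.load(open('wch.pkl','rb'))
cv2.imwrite('pics/crop1.png',cv2.resize(im[130:230,260:390],(780,600),interpolation=cv2.INTER_CUBIC))
hsv=cv2.cvtColor(im,cv2.COLOR_BGR2HSV)
S=lambda a,b,s=120,v=120: (hsv[...,1]>s)&(hsv[...,2]>v)&(hsv[...,0]>=a)&(hsv[...,0]<=b)
print('greenbars',rect(ray(c,np.argwhere(S(45,75)[150:210,270:315])[:,::-1]+[270,150],.056)))
print('brassG',rect(ray(c,np.argwhere(S(10,28)[203:222,270:315])[:,::-1]+[270,203],.056)))
print('brassA',rect(ray(c,np.argwhere(S(10,24)[203:225,335:378])[:,::-1]+[335,203],.056)))
print('amber',rect(ray(c,np.argwhere(S(20,35)[150:200,335:378])[:,::-1]+[335,150],.056)))
m=(hsv[...,2]>95); m=cv2.morphologyEx(m.astype(np.uint8),cv2.MORPH_CLOSE,np.ones((9,9)))
print('charger',rect(ray(c,blob(m,(255,130,395,232)),.024)))
print('coverTop',rect(ray(c,blob(hsv[...,2]>200,(80,70,200,160)),.038)))
E
```

```text
greenbars (array([653.3, -43.4]), 40.3, 16.4, np.float64(-0.0811))
brassG (array([685.2, -46.6]), 24.5, 6.6, np.float64(1.4528))
brassA (array([692.9,  23.1]), 24.6, 6.7, np.float64(1.456))
amber (array([650.9,  27.8]), 21.2, 17.7, np.float64(-0.1077))
charger (array([662.7,  -5.4]), 173.4, 123.8, np.float64(1.5121))
coverTop (array([ 573.9, -193.4]), 85.8, 57.8, np.float64(1.4249))
```

View pics/crop1.png

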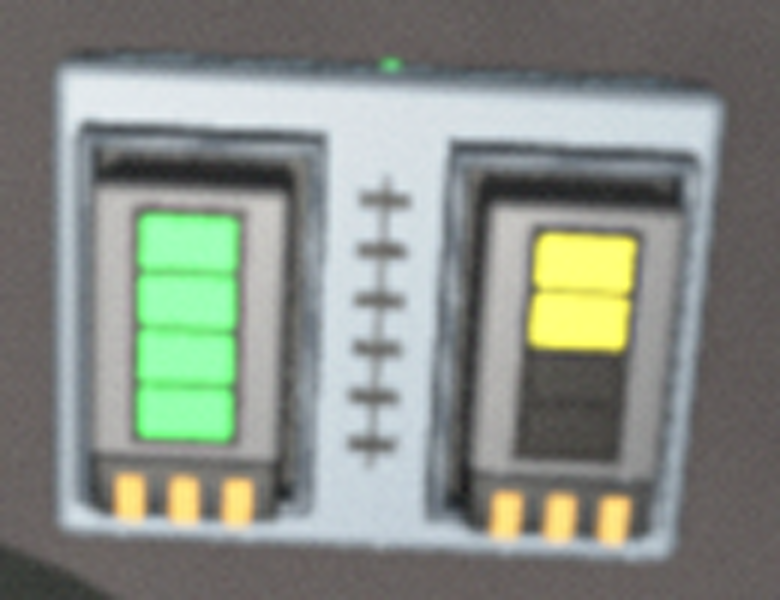

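Emit:
move_arm:
  moves:
    - [3,-30,-40,-0.05]
    - [3,-30,-75,-0.05]
    - [3,-30,-75,-0.05]
    - [3,-30,-75,-0.05]
    - [3,-30,-75,-0.05]

```text
clock: 2.7
position: [0.6587, -0.043, 0.1521]
tool_rot: [3.141, 0.002, 3.034]
force: [0.1, 0.5, -0.9]
grip_width: 0.0854
finger_force: 0.0
```

```bash
cat >> h.py <<'E'
def pack(name,z,save=None):
    """wrist look at pack below the tool: brass strips centre/angle and lit bars, at top plane z"""
    s=monitor.observe(); c=cam('wrist'); im=grab_frame('wrist')
    if save: cv2.imwrite(f'pics/{save}.png',im)
    hsv=cv2.cvtColor(im,cv2.COLOR_BGR2HSV); H,Sa,V=cv2.split(hsv)
    uv=proj(c,s['position']*[1,1,0]+[0,0,z])[0]; print('tcp',s['position'].round(4),'yaw-pi',round((s['tool_rot'][2]%(2*np.pi))-np.pi,4),'px',uv.round())
    w=np.zeros(H.shape,bool); u,v=uv.astype(int); w[max(0,v-75):v+75,max(0,u-50):u+50]=1
    b=w&(Sa>120)&(V>120)&(H>=9)&(H<=24)
    n,l,st,_=cv2.connectedComponentsWithStats(b.astype(np.uint8))
    cs=[]
    for i in range(1,n):
        if st[i,4]>=25:
            P=ray(c,np.argwhere(l==i)[:,::-1],z)*1000; cs.append(P.mean(0)[:2]); print(' strip',st[i],cs[-1].round(1))
    hr=dict(red=(H<=8)|(H>=172),green=(H>=45)&(H<=75),amber=(H>=25)&(H<=35))[name]
    P=ray(c,np.argwhere(w&hr&(Sa>120)&(V>120))[:,::-1],z)
    if len(P)>9: print(' bars',rect(P))
    if len(cs)>1:
        cs=np.array(sorted(cs,key=lambda p:p[1])); d=cs[-1]-cs[0]; print(' brass mean',cs.mean(0).round(2),'yaw',round(np.arctan2(d[1],d[0])-np.pi/2,4),'sep',np.linalg.norm(d).round(1))
    return s,c,im
E
python3 - <<'E'
from h import *
pack('green',.056,'wgreen')
E
```

```text
tcp [ 0.6587 -0.043   0.1521] yaw-pi -0.108 px [319. 206.]
 strip [303 232   7   8  44] [684.3 -57.2]
 strip [315 232   6   9  48] [685.5 -47.2]
 strip [327 232   5   9  42] [686.6 -37.4]
 bars (array([637.8, -36.5]), 77.7, 27.4, np.float64(-0.4284))
 brass mean [685.45 -47.29] yaw -0.1161 sep 19.9
```

View pics/wgreen.png

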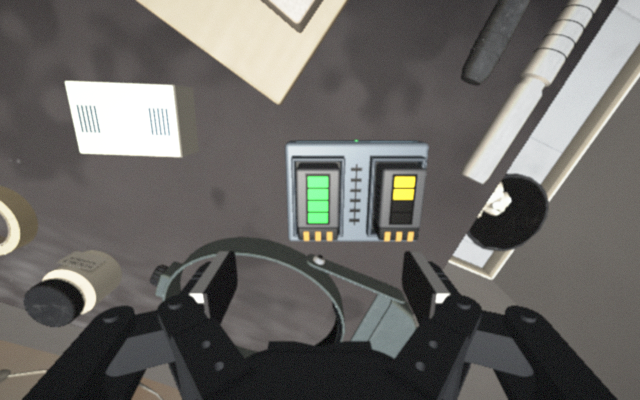

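The view shows the green pack at (318,205) with brass strips at row 236, and the cover at (125,120). Next I look at the unit.

Emit:
move_arm:
  moves:
    - [-28,-60,4,0.01]
    - [-56,-120,4,0.02]
    - [-84,-180,4,0.03]
    - [-112,-240,4,0.05]
    - [-140,-300,4,0.05]
    - [-172,-367,4,0.05]
    - [-172,-367,4,0.05]
    - [-172,-367,4,0.05]
    - [-172,-367,4,0.05]

```text
clock: 3.88
position: [0.4867, -0.4099, 0.1548]
tool_rot: [3.141, 0.001, 3.083]
force: [0.5, 0.6, -0.3]
grip_width: 0.0856
finger_force: 0.0
```

```bash
python3 - <<'E'
from h import *
s,c,im=pack('red',.060,'wred')
wh=cv2.cvtColor(im,cv2.COLOR_BGR2HSV); m=((wh[...,2]>190)&(wh[...,1]<50)).astype(np.uint8)
m=cv2.morphologyEx(m,cv2.MORPH_OPEN,np.ones((9,9)))
print('unit',rect(ray(c,blob(m),.028)))
E
```

```text
tcp [ 0.4867 -0.4099  0.1548] yaw-pi -0.0582 px [319. 207.]
 strip [300 234   6   9  46] [ 514.5 -425.8]
 strip [311 235   7   8  42] [ 515.3 -415.9]
 strip [323 234   6   9  49] [ 515.5 -406.1]
 bars (array([ 449.9, -411. ]), 45.3, 16.5, np.float64(-0.1064))
 brass mean [ 515.09 -415.93] yaw -0.0466 sep 19.7
unit (array([ 484.7, -414.1]), 108.8, 101.8, np.float64(1.5116))
```

View pics/wred.png

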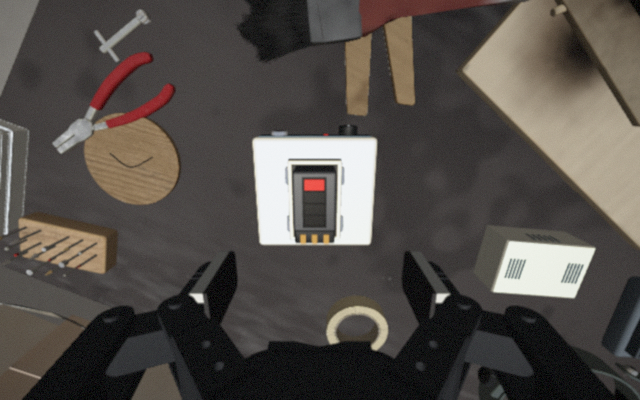

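The view shows the red pack at (316,203) in the unit; the brass and box outlines agree on its centre at about (487.6, −414.3). I grasp it there.

Emit:
move_arm:
  moves:
    - [1,-4.4,-30,0]
    - [1,-4.4,-60,0]
    - [1,-4.4,-80,0]
    - [1,-4.4,-92,0]
    - [1,-4.4,-97,0]
    - [1,-4.4,-97,0]
    - [1,-4.4,-97,0]
  gripper: 0.65
  newtons: 40

```text
clock: 4.8
position: [0.4873, -0.4153, 0.058]
tool_rot: [-3.141, 0.001, 3.083]
force: [-0.1, 0.1, 0.7]
grip_width: 0.0558
finger_force: 0.0
```

Emit:
move_arm:
  moves:
    - [0,0,0,0]
    - [0,0,0,0]
    - [0,0,0,0]
    - [0,0,0,0]
    - [0,0,0,0]
    - [0,0,0,0]
  gripper: 0.2

```text
clock: 5.55
position: [0.4872, -0.4152, 0.058]
tool_rot: [-3.141, 0.001, 3.083]
force: [-0.7, 1.1, 5.1]
grip_width: 0.0351
finger_force: 40.4
```

```bash
python3 - <<'E'
from h import *
s=monitor.observe(); print(bot.tip_extent,s['position'],s['tool_rot'],s['force'],s['grip_width'],s['finger_force'])
E
```

```text
0.014 [ 0.48720285 -0.41519778  0.0579853 ] [-3.14111992e+00  7.41067113e-04  3.08265226e+00] [-0.68030996  1.12971105  5.05144078] 0.035132751779990194 40.351672768592834
```

Emit:
move_arm:
  moves:
    - [0,0,10,0]
    - [0,0,30,0]
    - [0,0,60,0]
    - [20,40,60,0]
    - [40,80,60,0]
    - [57,119,50,0]
    - [57,119,20,0]
    - [57,119,-10,0]
    - [57,119,-20,0]
    - [57,119,-25,0]
    - [57,119,-27.5,0]
    - [57,119,-27.5,0]

```text
clock: 7.05
position: [0.5443, -0.2962, 0.0305]
tool_rot: [-3.141, 0.001, 3.083]
force: [0.0, -0.3, -1.0]
grip_width: 0.035
finger_force: 40.2
```

```bash
python3 - <<'E'
from h import *
s=monitor.observe(); print(s['position'],s['tool_rot'],s['force'],s['grip_width'],s['finger_force'])
cv2.imwrite('pics/t1.png',grab_frame('top')[90:290,250:480].repeat(3,0).repeat(3,1))
E
```

```text
[ 0.54426095 -0.296216    0.03049183] [-3.14126341e+00  8.31823847e-04  3.08258249e+00] [ 0.04174958 -0.2982403  -1.02994918] 0.0350210929638954 40.184006094932556
```

View pics/t1.png

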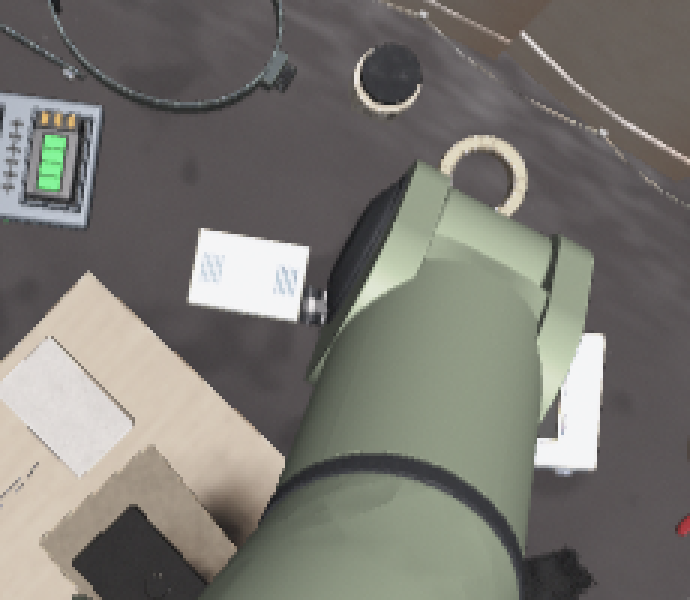

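The arm hides the pack, but the force shows it still hanging just off the bench. I lower it slightly and release.

Emit:
move_arm:
  moves:
    - [0,0,-0.7,0]
    - [0,0,-1.2,0]
    - [0,0,-1.2,0]

```text
clock: 7.48
position: [0.5443, -0.2962, 0.0299]
tool_rot: [-3.141, 0.001, 3.083]
force: [-5.0, 3.2, 17.7]
grip_width: 0.0352
finger_force: 42.5
```

Emit:
move_arm:
  moves:
    - [0,0,0,0]
    - [0,0,0,0]
    - [0,0,0,0]
    - [0,0,0,0]
    - [0,0,20,0]
    - [0,0,60,0]
    - [0,0,120,0]
    - [0,0,125,0]
    - [0,0,125,0]
    - [0,0,125,0]
    - [0,0,125,0]
  gripper: 0.6

```text
clock: 8.85
position: [0.5435, -0.2958, 0.1526]
tool_rot: [3.141, -0.002, 3.083]
force: [-0.1, -0.2, 0.6]
grip_width: 0.0512
finger_force: 0.0
```

```bash
python3 - <<'E'
from h import *
pack('red',.032,'wred2')
E
```

```text
tcp [ 0.5435 -0.2958  0.1526] yaw-pi -0.0589 px [319. 198.]
 strip [306 223   6   9  45] [ 572.2 -307.9]
 strip [317 223   5   9  43] [ 572.7 -297.6]
 strip [327 223   6   9  44] [ 573.3 -288. ]
 bars (array([ 524.7, -295.2]), 17.0, 10.1, np.float64(1.5109))
 brass mean [ 572.76 -297.83] yaw -0.0557 sep 19.9
```

Emit:
move_arm:
  moves:
    - [25,55,0,-0.01]
    - [50,110,0,-0.02]
    - [75,165,0,-0.04]
    - [100,220,0,-0.053]
    - [114.6,251.6,0,-0.053]
    - [114.6,251.6,0,-0.053]
    - [114.6,251.6,0,-0.053]
    - [114.6,251.6,0,-0.053]

```text
clock: 9.9
position: [0.6582, -0.0459, 0.1535]
tool_rot: [-3.141, -0.0, 3.028]
force: [0.1, 0.3, -0.8]
grip_width: 0.051
finger_force: 0.0
```

```bash
python3 - <<'E'
from h import *
pack('green',.056)
E
```

```text
tcp [ 0.6582 -0.0459  0.1535] yaw-pi -0.1137 px [319. 206.]
 strip [307 232   6   8  45] [684.4 -57.3]
 strip [319 232   6   9  50] [685.8 -47.1]
 strip [330 232   6   9  47] [686.7 -37.6]
 bars (array([637.9, -36.9]), 77.3, 27.4, np.float64(-0.41))
 brass mean [685.6  -47.33] yaw -0.1163 sep 19.8
```

Emit:
move_arm:
  moves:
    - [0,1.6,-30,0]
    - [0,1.6,-60,0]
    - [0,1.6,-80,0]
    - [0,1.6,-92,0]
    - [0,1.6,-99.5,0]
    - [0,1.6,-99.5,0]
    - [0,1.6,-99.5,0]

```text
clock: 10.82
position: [0.659, -0.0429, 0.0548]
tool_rot: [3.142, 0.001, 3.03]
force: [0.2, -0.3, -0.5]
grip_width: 0.0513
finger_force: 0.0
```

Emit:
move_arm:
  moves:
    - [0,0,0,0]
    - [0,0,0,0]
    - [0,0,0,0]
    - [0,0,0,0]
    - [0,0,0,0]
    - [0,0,0,0]
  gripper: 0.2

```text
clock: 11.58
position: [0.659, -0.0428, 0.0549]
tool_rot: [3.141, 0.001, 3.03]
force: [-1.4, 0.4, 6.8]
grip_width: 0.035
finger_force: 40.6
```

Emit:
move_arm:
  moves:
    - [0,0,10,0]
    - [0,0,30,0]
    - [0,0,70,0]
    - [-28,-60,90,0.01]
    - [-56,-120,90,0.02]
    - [-84,-180,90,0.03]
    - [-112,-240,90,0.053]
    - [-140,-300,90,0.053]
    - [-168,-360,90,0.053]
    - [-172,-371,90,0.053]
    - [-172,-371,90,0.053]
    - [-172,-371,90,0.053]

```text
clock: 13.08
position: [0.4871, -0.4132, 0.145]
tool_rot: [3.142, 0.001, 3.083]
force: [0.5, 0.5, -1.5]
grip_width: 0.0344
finger_force: 40.3
```

```bash
python3 - <<'E'
from h import *
s,c,im=pack('green',monitor.observe()['position'][2]+.0011,'wg2')
print(s['force'],s['finger_force'])
wh=cv2.cvtColor(im,cv2.COLOR_BGR2HSV); m=((wh[...,2]>190)&(wh[...,1]<50)).astype(np.uint8)
m=cv2.morphologyEx(m,cv2.MORPH_OPEN,np.ones((9,9)))
print('unit',rect(ray(c,blob(m,(180,80,460,330)),.028)))
E
```

```text
tcp [ 0.4871 -0.4132  0.145 ] yaw-pi -0.0585 px [319. 269.]
 strip [296 306  10  14 127] [ 513.1 -424.8]
 strip [315 307   9  13 114] [ 513.8 -414.9]
 strip [333 307  10  13 121] [ 514.3 -405. ]
 bars (array([ 481.7, -412.8]), 40.7, 16.9, np.float64(-0.063))
 brass mean [ 513.75 -414.9 ] yaw -0.0629 sep 19.8
[ 0.49984243  0.50514811 -1.51688561] 40.306477546691895
unit (array([ 484.5, -413.9]), 109.3, 102.1, np.float64(1.5115))
```

View pics/wg2.png

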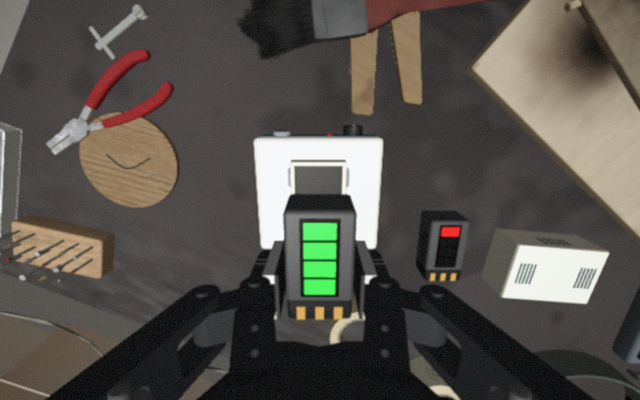

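The view shows the green pack upright in the grip at (319,265) with its contacts to +x. I insert it.

Emit:
move_arm:
  moves:
    - [1.2,-1.1,-30,0]
    - [1.2,-1.1,-55,0]
    - [1.2,-1.1,-66,0]
    - [1.2,-1.1,-70,0]
    - [1.2,-1.1,-70,0]
    - [1.2,-1.1,-70,0]

```text
clock: 13.88
position: [0.4881, -0.4151, 0.0749]
tool_rot: [-3.141, 0.001, 3.083]
force: [-0.7, -0.2, -1.9]
grip_width: 0.0352
finger_force: 40.3
```

Emit:
move_arm:
  moves:
    - [0,0,-2,0]
    - [0,0,-4,0]
    - [0,0,-6,0]
    - [0,0,-8,0]
    - [0,0,-10,0]
    - [0,0,-10,0]

```text
clock: 14.62
position: [0.4877, -0.4148, 0.0639]
tool_rot: [3.141, -0.0, 3.083]
force: [0.3, 0.6, -1.0]
grip_width: 0.035
finger_force: 40.3
```

Already 7 mm past the rim with no resistance. I go on to the seat.

Emit:
move_arm:
  moves:
    - [0,0,-2,0]
    - [0,0,-4,0]
    - [0,0,-5.5,0]
    - [0,0,-5.5,0]

```text
clock: 15.12
position: [0.4877, -0.4149, 0.0589]
tool_rot: [-3.142, 0.0, 3.083]
force: [-2.7, 1.7, 6.1]
grip_width: 0.0348
finger_force: 41.2
```

Emit:
move_arm:
  moves:
    - [0,0,0,0]
    - [0,0,0,0]
    - [0,0,0,0]
    - [0,0,0,0]
    - [0,0,20,0]
    - [0,0,60,0]
    - [0,0,90,0]
    - [0,0,96,0]
    - [0,0,96,0]
    - [0,0,96,0]
  gripper: 0.6

```text
clock: 16.38
position: [0.4874, -0.4146, 0.1539]
tool_rot: [3.141, -0.001, 3.083]
force: [-0.5, -0.3, -0.3]
grip_width: 0.0513
finger_force: 0.0
```

```bash
python3 - <<'E'
from h import *
pack('green',.060)
E
```

```text
tcp [ 0.4874 -0.4146  0.1539] yaw-pi -0.0588 px [319. 207.]
 strip [304 233   7   8  40] [ 513.5 -426.5]
 strip [316 233   6   8  45] [ 514.  -416.6]
 strip [328 233   6   9  46] [ 515.  -406.5]
 bars (array([ 482.1, -414.4]), 40.5, 16.8, np.float64(-0.06))
 brass mean [ 514.14 -416.53] yaw -0.0765 sep 20.1
```

Emit:
move_arm:
  moves:
    - [20,40,0,0]
    - [40,80,0,0]
    - [57.9,118.4,0,0]
    - [57.9,118.4,-30,0]
    - [57.9,118.4,-70,0]
    - [57.9,118.4,-100,0]
    - [57.9,118.4,-118,0]
    - [57.9,118.4,-124,0]
    - [57.9,118.4,-124,0]
    - [57.9,118.4,-124,0]

```text
clock: 17.68
position: [0.5462, -0.2968, 0.0316]
tool_rot: [-3.141, 0.001, 3.083]
force: [0.9, -0.3, -0.6]
grip_width: 0.0512
finger_force: 0.0
```

Emit:
move_arm:
  moves:
    - [0,0,0,0]
    - [0,0,0,0]
    - [0,0,0,0]
    - [0,0,0,0]
    - [0,0,0,0]
    - [0,0,0,0]
  gripper: 0.2

```text
clock: 18.42
position: [0.5461, -0.2968, 0.0316]
tool_rot: [-3.141, 0.001, 3.083]
force: [-1.4, 1.2, 8.2]
grip_width: 0.0347
finger_force: 39.9
```

Emit:
move_arm:
  moves:
    - [0,0,15,0]
    - [0,0,50,0]
    - [0,0,100,0]
    - [25,55,110,-0.01]
    - [50,110,110,-0.02]
    - [75,165,110,-0.04]
    - [100,220,110,-0.053]
    - [112,253,110,-0.053]
    - [112,253,110,-0.053]
    - [112,253,110,-0.053]
    - [112,253,110,-0.053]

```text
clock: 19.8
position: [0.6574, -0.0449, 0.1411]
tool_rot: [-3.141, 0.0, 3.028]
force: [0.2, -1.2, -1.3]
grip_width: 0.0349
finger_force: 40.6
```

```bash
python3 - <<'E'
from h import *
s,c,im=pack('red',monitor.observe()['position'][2]+.0004,'wr3')
uv=proj(c,[.6929,.0231,.056])[0].astype(int)
hsv=cv2.cvtColor(im,cv2.COLOR_BGR2HSV); y,x=uv[1],uv[0]
q=np.argwhere(((hsv[...,1]>120)&(hsv[...,2]>120)&(hsv[...,0]>8)&(hsv[...,0]<25))[y-12:y+12,x-22:x+22])[:,::-1]+[x-22,y-12]
print('amber brass',uv,len(q),(ray(c,q,.056).mean(0)*1000).round(1))
E
```

```text
tcp [ 0.6574 -0.0449  0.1411] yaw-pi -0.1135 px [319. 268.]
 strip [296 305  10  13 115] [682.2 -57.7]
 strip [315 305  10  13 108] [683.4 -47.9]
 strip [333 305  10  14 123] [684.5 -38.1]
 bars (array([636.3, -42.6]), 16.7, 9.5, np.float64(1.4566))
 brass mean [683.35 -47.94] yaw -0.1207 sep 19.7
amber brass [406 242] 171 [693.   22.2  56. ]
```

View pics/wr3.png

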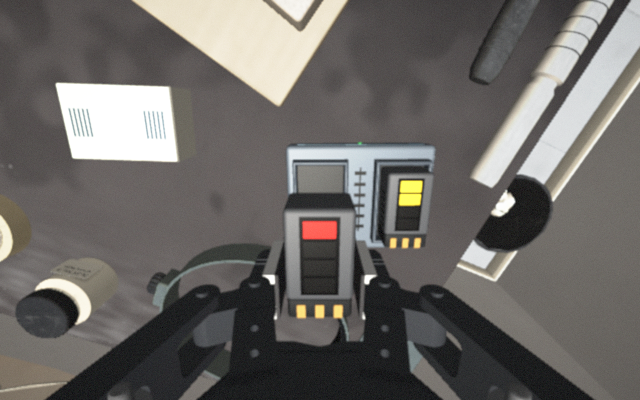

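The red pack is held upright at (319,260) above the freed bay, with its contacts to +x. I insert it.

Emit:
move_arm:
  moves:
    - [2.1,0.9,-30,0]
    - [2.1,0.9,-55,0]
    - [2.1,0.9,-65,0]
    - [2.1,0.9,-69,0]
    - [2.1,0.9,-69,0]
    - [2.1,0.9,-69,0]

```text
clock: 20.6
position: [0.6602, -0.0426, 0.0724]
tool_rot: [3.141, 0.001, 3.03]
force: [0.5, -0.2, -1.6]
grip_width: 0.0351
finger_force: 40.6
```

Emit:
move_arm:
  moves:
    - [0,0,-2,0]
    - [0,0,-4,0]
    - [0,0,-6,0]
    - [0,0,-8,0]
    - [0,0,-10,0]
    - [0,0,-10,0]

```text
clock: 21.35
position: [0.6597, -0.0426, 0.0614]
tool_rot: [-3.142, -0.0, 3.03]
force: [0.3, 0.1, -0.8]
grip_width: 0.0348
finger_force: 40.6
```

Emit:
move_arm:
  moves:
    - [0,0,-2,0]
    - [0,0,-4,0]
    - [0,0,-6,0]
    - [0,0,-6,0]

```text
clock: 21.85
position: [0.6597, -0.0426, 0.0556]
tool_rot: [3.142, -0.0, 3.03]
force: [-0.8, -0.2, 2.8]
grip_width: 0.0348
finger_force: 41.1
```

Emit:
move_arm:
  moves:
    - [0,0,0,0]
    - [0,0,0,0]
    - [0,0,0,0]
    - [0,0,0,0]
    - [0,0,20,0]
    - [0,0,60,0]
    - [0,0,90,0]
    - [0,0,97,0]
    - [0,0,97,0]
    - [0,0,97,0]
  gripper: 0.6

```text
clock: 23.1
position: [0.6593, -0.0425, 0.1519]
tool_rot: [-3.141, -0.001, 3.03]
force: [0.3, -0.4, -0.0]
grip_width: 0.0514
finger_force: 0.0
```

```bash
python3 - <<'E'
from h import *
s,c,im=pack('red',.056,'wr4')
m=(cv2.cvtColor(im,cv2.COLOR_BGR2HSV)[...,2]>200)
print('coverTop',rect(ray(c,blob(m,(30,60,230,190)),.038)))
E
```

```text
tcp [ 0.6593 -0.0425  0.1519] yaw-pi -0.1118 px [319. 206.]
 strip [305 232   6  10  46] [685.2 -55.5]
 strip [317 232   6  10  47] [686.2 -45.3]
 strip [328 232   6  10  48] [687.3 -35.7]
 bars (array([638.5, -39.9]), 17.0, 10.0, np.float64(1.4581))
 brass mean [686.23 -45.5 ] yaw -0.1061 sep 19.9
coverTop (array([ 573.6, -193.7]), 85.5, 57.4, np.float64(1.4235))
```

```bash
python3 - <<'E'
from h import *
print(monitor.observe()['qpos'].round(3))
E
```

```text
[-0.09   0.684  0.101  1.581 -0.083  0.882  1.501]
```

Emit:
move_arm:
  moves:
    - [-10,-15,0,-0.17]
    - [-20,-30,0,-0.34]
    - [-30,-45,0,-0.51]
    - [-40,-65,0,-0.68]
    - [-50,-85,0,-0.85]
    - [-60,-105,0,-1.02]
    - [-70,-125,0,-1.19]
    - [-85.6,-151,0,-1.36]
    - [-85.6,-151,0,-1.53]
    - [-85.6,-151,0,-1.607]
    - [-85.6,-151,0,-1.607]
    - [-85.6,-151,0,-1.607]
  gripper: 1.0

```text
clock: 24.65
position: [0.574, -0.1935, 0.1523]
tool_rot: [-3.141, 0.0, 1.425]
force: [0.2, 0.6, 0.5]
grip_width: 0.0855
finger_force: 0.0
```

```bash
python3 - <<'E'
from h import *
s=monitor.observe();print(s['position'],s['tool_rot'],s['qpos'].round(2))
c=cam('wrist');im=grab_frame('wrist');cv2.imwrite('pics/wc.png',im)
m=(cv2.cvtColor(im,cv2.COLOR_BGR2HSV)[...,2]>200)
print('coverTop',rect(ray(c,blob(m,(220,110,420,290)),.038)))
E
```

```text
[ 0.57402728 -0.19350707  0.15225803] [-3.14098909e+00  7.70067214e-05  1.42479257e+00] [-0.12  0.67  0.52  1.75 -0.43  0.84  0.46]
coverTop (array([ 573.8, -194. ]), 85.2, 57.3, np.float64(1.4231))
```

View pics/wc.png

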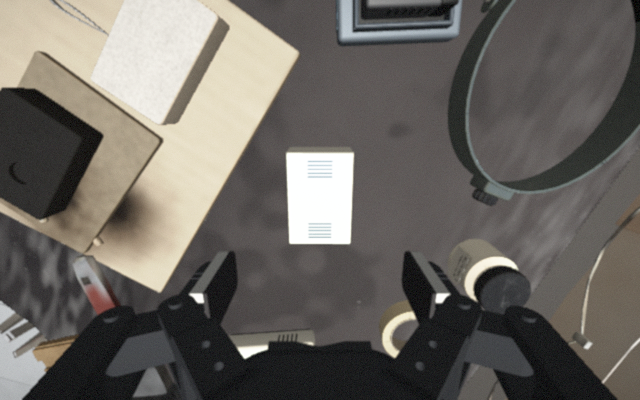

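The cover is centred at (320,197) and aligned with the jaws. I descend and grip.

Emit:
move_arm:
  moves:
    - [-0.2,-0.5,-50,0]
    - [-0.2,-0.5,-90,0]
    - [-0.2,-0.5,-112,0]
    - [-0.2,-0.5,-121,0]
    - [-0.2,-0.5,-124,0]
    - [-0.2,-0.5,-124,0]
    - [-0.2,-0.5,-124,0]

```text
clock: 25.58
position: [0.5744, -0.1941, 0.0294]
tool_rot: [3.14, 0.0, 1.423]
force: [0.2, -0.0, 0.4]
grip_width: 0.0854
finger_force: 0.0
```

Emit:
move_arm:
  moves:
    - [0,0,0,0]
    - [0,0,0,0]
    - [0,0,0,0]
    - [0,0,0,0]
    - [0,0,0,0]
    - [0,0,0,0]
  gripper: 0.5
  newtons: 30

```text
clock: 26.32
position: [0.5741, -0.1941, 0.029]
tool_rot: [3.141, -0.0, 1.423]
force: [-0.7, 0.5, 6.2]
grip_width: 0.0576
finger_force: 31.4
```

Emit:
move_arm:
  moves:
    - [0,0,15,0]
    - [0,0,60,0.1]
    - [-8,-20,100,0.27]
    - [-16,-40,115,0.44]
    - [-24,-60,115,0.61]
    - [-32,-80,115,0.78]
    - [-40,-100,115,0.95]
    - [-48,-120,115,1.12]
    - [-56,-145,115,1.29]
    - [-65,-170,115,1.46]
    - [-75,-195,115,1.62]
    - [-86.5,-220.2,115,1.66]

```text
clock: 27.82
position: [0.4868, -0.4155, 0.1446]
tool_rot: [-3.141, 0.0, 3.086]
force: [1.1, 0.8, -0.6]
grip_width: 0.0574
finger_force: 33.0
```

Emit:
move_arm:
  moves:
    - [0,0,0,0]
    - [0,0,0,0]
    - [0,0,0,0]

```text
clock: 28.2
position: [0.488, -0.4134, 0.1438]
tool_rot: [3.142, 0.0, 3.084]
force: [0.7, 0.0, -0.1]
grip_width: 0.0569
finger_force: 33.0
```

```bash
python3 - <<'E'
from h import *
s=monitor.observe();print(s['position'],s['tool_rot'],s['force'],s['grip_width'])
c=cam('wrist');im=grab_frame('wrist');cv2.imwrite('pics/wc2.png',im)
E
```

```text
[ 0.48798379 -0.41340782  0.14382547] [3.14153111e+00 2.62019061e-05 3.08365420e+00] [ 0.68755252  0.01314151 -0.05328658] 0.056908594545030826
```

View pics/wc2.png

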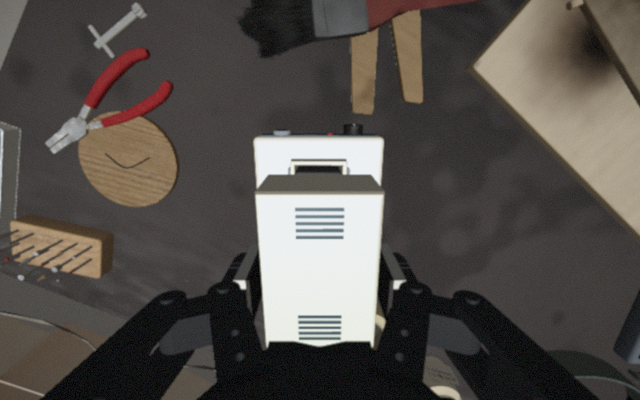

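```bash
python3 - <<'E'
from h import *
c=cam('wrist'); z=.1528
e=ray(c,[[256,193],[382,191.5],[319,192.3],[319.5,222.5],[320,327]],z)*1000; print(e.round(1)[:,:2])
E
```

```text
[[ 443.8 -438.5]
 [ 446.3 -383.7]
 [ 445.1 -411.1]
 [ 459.3 -411.7]
 [ 516.9 -414.8]]
```

Emit:
move_arm:
  moves:
    - [-0.4,-0.9,-30,0]
    - [-0.4,-0.9,-50,0]
    - [-0.4,-0.9,-60,0]
    - [-0.4,-0.9,-68,0]
    - [-0.4,-0.9,-73,0]
    - [-0.4,-0.9,-76,0]
    - [-0.4,-0.9,-76,0]
    - [-0.4,-0.9,-76,0]

```text
clock: 29.25
position: [0.4872, -0.4153, 0.0679]
tool_rot: [-3.141, 0.0, 3.083]
force: [-0.9, 0.9, -1.6]
grip_width: 0.0576
finger_force: 33.0
```

Emit:
move_arm:
  moves:
    - [0,0,-1,0]
    - [0,0,-2,0]
    - [0,0,-2.8,0]
    - [0,0,-2.8,0]

```text
clock: 29.75
position: [0.4874, -0.4147, 0.0649]
tool_rot: [3.141, 0.0, 3.083]
force: [0.9, 3.9, 3.8]
grip_width: 0.0576
finger_force: 33.6
```

Resting on the catches. I release, close the jaws above it, and press the ends with the fingertips.

Emit:
move_arm:
  moves:
    - [0,0,0,0]
    - [0,0,0,0]
    - [0,0,0,0]
    - [0,0,0,0]
    - [0,0,15,0]
    - [0,0,45,0]
    - [0,0,50,0]
    - [0,0,50,0]
  gripper: 1.0

```text
clock: 30.75
position: [0.4873, -0.4153, 0.1155]
tool_rot: [-3.141, 0.001, 3.083]
force: [-0.3, 0.5, -0.1]
grip_width: 0.0851
finger_force: 0.0
```

Emit:
move_arm:
  moves:
    - [30,-1.8,0,0]
    - [30,-1.8,0,0]
    - [30,-1.8,0,0]
    - [30,-1.8,0,0]
    - [30,-1.8,0,0]
    - [30,-1.8,0,0]
    - [30,-1.8,-10,0]
    - [30,-1.8,-20,0]
    - [30,-1.8,-25,0]
    - [30,-1.8,-25,0]
  gripper: 0.0

```text
clock: 32.0
position: [0.5169, -0.4168, 0.0892]
tool_rot: [3.141, -0.001, 3.083]
force: [-0.8, -1.0, 0.6]
grip_width: -0.0
finger_force: 0.0
```

Emit:
move_arm:
  moves:
    - [0,0,-1,0]
    - [0,0,-1.7,0]
    - [0,0,-2.2,0]
    - [0,0,-2.2,0]

```text
clock: 32.5
position: [0.5172, -0.4171, 0.0878]
tool_rot: [-3.141, 0.0, 3.083]
force: [-0.2, -0.4, 1.5]
grip_width: -0.0001
finger_force: 0.6
```

Emit:
move_arm:
  moves:
    - [0,0,-0.5,0]
    - [0,0,-1,0]
    - [0,0,-1.5,0]
    - [0,0,-1.5,0]

```text
clock: 33.0
position: [0.5176, -0.4175, 0.0866]
tool_rot: [-3.141, 0.001, 3.083]
force: [0.8, -1.3, 4.4]
grip_width: 0.0003
finger_force: 2.6
```

Emit:
move_arm:
  moves:
    - [0,0,-1,0]
    - [0,0,-2,0]
    - [0,0,-2,0]

```text
clock: 33.38
position: [0.5177, -0.4169, 0.0846]
tool_rot: [-3.141, 0.001, 3.083]
force: [1.6, 0.4, 8.8]
grip_width: -0.0
finger_force: 4.1
```

Emit:
move_arm:
  moves:
    - [0,0,-1,0]
    - [0,0,-2,0]
    - [0,0,-3,0]
    - [0,0,-3,0]

```text
clock: 33.88
position: [0.5168, -0.417, 0.0808]
tool_rot: [3.141, -0.001, 3.083]
force: [0.4, -1.2, -0.4]
grip_width: 0.0
finger_force: 0.0
```

Emit:
move_arm:
  moves:
    - [0,0,-0.7,0]
    - [0,0,-1.4,0]
    - [0,0,-1.4,0]

```text
clock: 34.25
position: [0.517, -0.4171, 0.0801]
tool_rot: [-3.141, 0.0, 3.083]
force: [-3.6, 1.9, 8.2]
grip_width: -0.0002
finger_force: 3.9
```

The +x end snapped: the force dropped and then rose again at the bottom. Next, the −x end.

Emit:
move_arm:
  moves:
    - [0,0,14,0]
    - [-30,1.8,14,0]
    - [-60,3.6,14,0]
    - [-60,3.6,14,0]
    - [-60,3.6,9,0]
    - [-60,3.6,7,0]
    - [-60,3.6,6,0]
    - [-60,3.6,5,0]

```text
clock: 35.25
position: [0.4573, -0.4133, 0.0845]
tool_rot: [3.142, -0.0, 3.083]
force: [0.2, -0.1, -0.0]
grip_width: 0.0002
finger_force: 0.0
```

Emit:
move_arm:
  moves:
    - [0,0,-1,0]
    - [0,0,-2,0]
    - [0,0,-3,0]
    - [0,0,-4,0]
    - [0,0,-5,0]
    - [0,0,-5,0]

```text
clock: 36.0
position: [0.4571, -0.4134, 0.0801]
tool_rot: [-3.142, 0.0, 3.083]
force: [-1.7, 1.9, 8.6]
grip_width: 0.0001
finger_force: 4.1
```

Emit:
move_arm:
  moves:
    - [0,0,-0.4,0]
    - [0,0,-0.4,0]
    - [0,0,-0.4,0]

```text
clock: 36.38
position: [0.4571, -0.4134, 0.0801]
tool_rot: [-3.141, 0.0, 3.083]
force: [-3.8, 2.9, 14.7]
grip_width: 0.0
finger_force: 7.3
```

Emit:
move_arm:
  moves:
    - [0,0,10,0]
    - [30,-1.8,10,0]
    - [60,-3.6,10,0]
    - [60,-3.6,10,0]
    - [60,-3.6,4,0]
    - [60,-3.6,1,0]
    - [60,-3.6,0,0]
    - [60,-3.6,0,0]

```text
clock: 37.38
position: [0.5163, -0.4172, 0.0801]
tool_rot: [3.142, -0.0, 3.082]
force: [-5.4, 4.4, 15.5]
grip_width: -0.0003
finger_force: 7.6
```

Emit:
move_arm:
  moves:
    - [0,0,10,0]
    - [0,0,50,0]
    - [-30,60,90,0]
    - [-30,120,100,0]
    - [-30,180,100,0]
    - [-30,240,100,0]
    - [-30,300,100,0]
    - [-30,330,100,0]
    - [-30,330,100,0]

```text
clock: 38.5
position: [0.4872, -0.0846, 0.1798]
tool_rot: [3.141, 0.001, 3.087]
force: [-0.0, -1.5, 0.1]
grip_width: 0.0001
finger_force: 0.0
```

```bash
python3 - <<'E'
from h import *
t=grab_frame('top'); s=grab_frame('scene'); 
a=cv2.resize(t[100:270,210:470],(520,340),interpolation=cv2.INTER_CUBIC)
b=cv2.resize(s[240:340,350:450],(270,270),interpolation=cv2.INTER_CUBIC)
o=np.zeros((340,790,3),np.uint8); o[:,:520]=a; o[:270,520:]=b; cv2.imwrite('pics/fin.png',o); cv2.imwrite('pics/tfin.png',t)
E
```

```text
(no output)
```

View pics/fin.png

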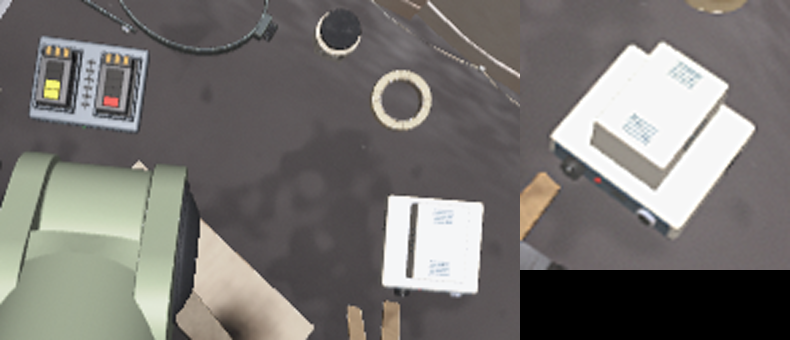

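The cover is flush: both ends stop at the same height, 8 mm below the catch rest. The red and amber packs sit in the charger, and the jar and tape are undisturbed.

```bash
python3 -c "
from workcell import bot
print(bot.job_done())"
```

```text
the job is handed in; nothing more can be done
None
```

I handed the job in at about 38 s of the 112 s: green pack in the unit with the cover snapped flush, red in the freed charger bay, amber untouched; the hand-in call gave no verdict.

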